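# Hang a tape roll on the packing bench carousel

### The arm

A 7-joint arm with a two-finger parallel gripper is mounted at the origin on the work surface. World frame = base frame: x ahead of the robot, y to its left, z up, the work surface at z = 0. Lengths are in mm, angles in rad, forces in N, time in s.
With the tool pointing down it reaches from about 400 to 875 mm from the base axis. Payload 19.3 kg.
Tool frame: the origin (TCP) lies at the very end of the fingers, on their centre line; the grasp point (between the pads) lies 19 mm behind it (grip_point_offset is the z of the grasp point in the tool frame, in mm); z points along the fingers, y is the line along which they close (so a half turn about z gives the same grasp; the last joint's range is limited). The gripper opens to 85 mm and grips with 20 to 120 N. Pads are 22 mm wide; open, the fingers measure 114 mm over their backs; the gripper's body (76 mm by 85 mm) begins 54 mm behind the grasp point. The pads swing forward as they close: fully open they stand 13 mm farther back than shut.
Start: joints at [-1.244, 0.521, -0.036, 1.599, 0.021, 1.021, -0.113], TCP at [241.56, 576.423, 231.291] pointing down, gripper open.
Joint ranges: [-2.91, 2.91], [-0.3, 2.13], [-1.5, 1.42], [0.17, 2.43], [-1.26, 4.41], [0.16, 1.93], [-2.52, 2.52]. Speed limits (rad/s): [1.89, 1.89, 2.39, 2.39, 3.01, 3.01, 3.01].

### API

Orientations are given as a 3x3 rotation matrix whose columns are the frame's x, y, z axes.
In Python, from workcell import movep, movel, goto_joints, open_gripper, clamp, wait, inverse_kinematics, read_state, camera, PlanningError, finish_job, grip_point_offset gives the robot as it stands. Calls block until the motion is done:
- movep(position, orientation): joint-space move of the TCP to a pose.
- movel(position, frame=None, max_speed=150, guard=None): straight line of the TCP; frame=None keeps the orientation; max_speed is the mean speed in mm/s. With guard (N) it stops when the force on the tool has changed by that much, and returns True; else False.
- goto_joints(angles): joint-space move.
- open_gripper() and clamp(): open the fingers fully, or close them until they stop; the grip force is fixed at half the most.
- wait(seconds).
- inverse_kinematics(position, orientation): joint angles nearest the present ones, or None.
- read_state(): the state.
- camera(name): name is "side" or "top" or "wrist"; returns a dict with "image" (400x640x3 uint8, blue, green, red), "range_z" (400x640 float32, mm along the optical axis (not along the pixel's ray), 0 where there is no reading), "fx", "fy", "cx", "cy" (pixels), "cam_to_world" (4x4, takes a point from camera to world coordinates). Camera axes: x right, y up, looking along -z (the intrinsics and any distortion apply to the point x, -y, -z); pixel columns grow to the right and rows downward; lengths in mm; the calibration is good to about 2 mm. A picture is of the moment at which its call begins.
A pose or a line that the arm cannot do raises PlanningError and nothing moves.
- finish_job(): hands the job in; it is judged then, once.
The state is a dict: "time": time; "qpos": joint angles; "qvel": joint speeds; "joint_efforts": joint torques, N m; "eef_pos": TCP position; "tool_rot": TCP orientation; "ft_force": force on the tool from outside, world axes, zero at the start; "torque": the same for the moment, N m; "finger_gap": finger opening in mm; "gripper_force": force on a finger pad.
Only numpy, scipy, OpenCV 4.12 (cv2) and the standard library are available. Lean on these libraries where they do the work, as an engineer would, in place of code of your own. Each camera call takes 0.05 s, during which the arm holds its last target. There are 200 camera calls.

### The job

Turn the tape carousel (it has a red knob for that) until its empty hook points to the front, over the orange mark on the board, then hang the red roll of tape from its cradle on that hook and let go, leaving the hook pointing to the front. The other rolls must stay on their hooks, and the green roll, bottle, mug and carton must stay where they are.

Things in the scene. Friction and masses are not known exactly. Their poses are not given: they have to be found in the camera images.
- base: square wooden board, 240 x 240 x 12 mm, lying on the bench under the carousel; origin at the centre of its underside, on the carousel's turning axis. Its -x axis is the board's FRONT (roughly towards the robot): there a tongue 60 mm wide, with an orange mark 65 x 40 mm on top, reaches out to 193 mm from the axis. The board is fixed
- rotor (a joint): angle of the carousel (rad, anticlockwise from above positive); 0 at the start of every run whatever way the empty hook points; turns freely either way by more than a full turn, stays where it is left (bearing friction about 0.15 N m)
- axis_top (a point): on the carousel's vertical turning axis, on top of its aluminium disc (116 mm diameter, top face 150 mm above the bench)
- knob (a point): centre of the red upright turning knob on the disc, a cylinder 18 mm in diameter and 44 mm tall (from 158 to 202 mm above the bench; a thin stem joins it to the disc), 45 mm from the turning axis; seen from above it stands 135 degrees from the empty hook, clockwise from it. It is fixed to the carousel and goes round with it; it can be gripped and led round the axis while it slips round in the grip
- free_hook_tip (a point): upturned tip of the EMPTY hook, 158 mm from the turning axis, 137 mm above the bench. The hook is a round steel bar, 8 mm in diameter, that runs level and radially outward from the hub with its axis 125 mm above the bench to 148 mm from the turning axis, then slants up 12 mm over the last 10 mm (top of the end 141 mm above the bench). The x axis of this point lies along the bar, +x inward to the turning axis
- seat_free (a point): where the centre of a roll lies when it hangs properly on the empty hook: 97 mm from the turning axis, 104 mm above the bench, 21 mm under the bar's axis; +x inward along the bar
- red_roll_center (a point): RED roll of tape, 104 mm outside diameter, 50 mm bore, 30 mm wide, 150 to 310 g; the point is its centre, its x axis runs along the bore. At the start it stands upright on its rim (bore level, centre about 58 mm and top about 110 mm above the bench) in a fixed black cradle 46 mm wide, whose side walls are 22 mm high; it lifts straight up
- red_roll: the same red roll; origin at its centre
- green_roll_center (a point): GREEN roll of tape, 104 mm outside diameter, 50 mm bore, 30 mm wide, 150 to 310 g; the point is its centre, its x axis runs along the bore. A bystander standing in a like cradle
- roll_a_center (a point): BLUE roll of tape, 104 mm outside diameter, 50 mm bore, 30 mm wide, 150 to 310 g; the point is its centre, its x axis runs along the bore. It hangs loose on the carousel hook 90 degrees from the empty hook (clockwise from above), its top 156 mm above the bench
- seat_a (a point): where the centre of the blue roll lies as it hangs on its hook, 97 mm from the turning axis; moves with the carousel
- roll_b_center (a point): YELLOW roll of tape, 104 mm outside diameter, 50 mm bore, 30 mm wide, 150 to 310 g; the point is its centre, its x axis runs along the bore. It hangs loose on the carousel hook opposite the empty hook, its top 156 mm above the bench
- seat_b (a point): where the centre of the yellow roll lies as it hangs on its hook, 97 mm from the turning axis; moves with the carousel
- roll_c_center (a point): WHITE roll of tape, 104 mm outside diameter, 50 mm bore, 30 mm wide, 150 to 310 g; the point is its centre, its x axis runs along the bore. It hangs loose on the carousel hook 90 degrees from the empty hook (anticlockwise from above), its top 156 mm above the bench
- seat_c (a point): where the centre of the white roll lies as it hangs on its hook, 97 mm from the turning axis; moves with the carousel
- bottle_mid (a point): bystander: blue bottle, 56 mm diameter, 150 mm tall; the point is half-way up
- mug_mid (a point): bystander: white mug, 80 mm diameter, 90 mm tall, with a handle on one side; the point is half-way up
- carton_mid (a point): bystander: small brown carton with a strip of yellow tape, 110 x 90 x 75 mm; the point is half-way up
Not all that is in view belongs to the job. Of the things like the red_roll, leave any that is pink; of the rest the larger one is meant. Leave any pink look-alike of the part that bears roll_a_center alone.

How it is judged (in metres and radians):
On the way, in this order (a step that is already met when the one before it is completed fails the run):
1. the empty hook points to the front mark (within 15 degrees) and the carousel stands still, before anything hangs on that hook (x of free_hook_tip in the frame of base below -0.12 m and y of free_hook_tip in the frame of base between -0.042 and 0.042 m and velocity of joint rotor between -0.05 and 0.05 rad/s), for 0.3 s.
2. the red roll hangs on that hook (x of free_hook_tip in the frame of base below -0.12 m and y of free_hook_tip in the frame of base between -0.042 and 0.042 m and distance between red_roll_center and seat_free below 0.042 m and angle between the x axis of red_roll_center and the x axis of free_hook_tip, either way round below 0.35 rad), for 0.3 s.
At the end, for the whole second after the job is handed in: red roll at rest on the once empty hook (centre within 42 mm of its seat, bore along the bar within 20 degrees), hook to the front mark within 15 degrees, carousel still, other three rolls within 50 mm of their seats, green roll, bottle, mug and carton within 30 mm of where they stood (all of step 2 and distance between roll_a_center and seat_a below 0.05 m and distance between roll_b_center and seat_b below 0.05 m and distance between roll_c_center and seat_c below 0.05 m and distance of each of bottle_mid, mug_mid, carton_mid, green_roll_center from where it was at the start of the episode below 0.03 m and linear speed of red_roll below 0.03 m/s and velocity of joint rotor between -0.05 and 0.05 rad/s); the robot touches nothing.
It fails at once if a hung roll comes off its hook (distance between roll_a_center and seat_a above 0.07 m or distance between roll_b_center and seat_b above 0.07 m or distance between roll_c_center and seat_c above 0.07 m).
It fails at once if a bystander is shifted by more than 30 mm or knocked over (distance of any of bottle_mid, mug_mid, carton_mid, green_roll_center from where it was at the start of the episode above 0.03 m).
It also fails if it takes over 72 s, if anything falls off the work surface, if the arm or the gripper's body presses on something with over 40 N, if the wrist force passes 120 N, or if a joint passes its speed limit or range.

## Working session

There is one attempt and no reset: what is moved stays moved. The work goes in short steps, each a Python script; the robot and the scene stay as the last script left them, time stands still between calls to the robot, and variables do not carry over. Pictures are saved under pics/ and viewed, at most 10 in all, crops included, and the job is handed in when it is done.

```bash
ls; mkdir -p pics; python3 - <<'E'
from workcell import *
import cv2,numpy as np
for n in("top","side"):
    c=camera(n); cv2.imwrite(f"pics/{n}0.png",c["image"]); np.savez(f"{n}0.npz",**c)
    print(n,c["fx"],c["cx"],c["cy"],c["cam_to_world"].round(3).tolist(),c.keys())
print(read_state(),grip_point_offset)
E
```

```text
pics
top 396.1574746742076 315.8094710208512 205.4407253570769 [[-0.027, 0.984, -0.178, 390.775], [-0.999, -0.023, 0.021, 71.783], [0.017, 0.179, 0.984, 1138.676], [0.0, 0.0, 0.0, 1.0]] dict_keys(['image', 'range_z', 'fx', 'fy', 'cx', 'cy', 'cam_to_world'])
side 426.8008766117393 308.063823552515 201.0274974107192 [[0.98, 0.114, -0.163, 408.258], [-0.199, 0.598, -0.777, -747.033], [0.009, 0.794, 0.608, 775.287], [0.0, 0.0, 0.0, 1.0]] dict_keys(['image', 'range_z', 'fx', 'fy', 'cx', 'cy', 'cam_to_world'])
{'time': 0.1, 'qpos': array([-1.24419348,  0.52194596, -0.03634957,  1.59990754,  0.02117229,
        1.02110943, -0.11280281]), 'qvel': array([-0.0002165 , -0.001882  , -0.00176793, -0.00039545,  0.00120084,
        0.00057593,  0.0012626 ]), 'joint_efforts': array([ 2.47827513e-03, -9.28469682e+01,  1.98377140e+00, -3.70530474e+01,
        1.82202790e-02,  5.40557667e-03,  1.23766140e-04]), 'eef_pos': array([241.44564654, 576.17160992, 230.80386366]), 'tool_rot': array([[-9.22297510e-01,  3.86480505e-01, -3.50227660e-04],
       [ 3.86480662e-01,  9.22297049e-01, -9.22745613e-04],
       [-3.36092527e-05, -9.86402199e-04, -9.99999513e-01]]), 'ft_force': array([ 0.56765462, -0.13946107, -0.7494524 ]), 'torque': array([ 0.00615266, -0.05321535,  0.00424985]), 'gripper_force': 0.0, 'finger_gap': 85.357038618152} -18.700000000000003
```

View pics/top0.png

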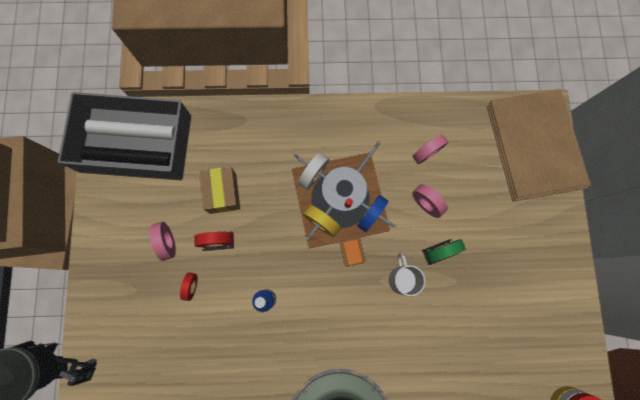

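View pics/side0.png

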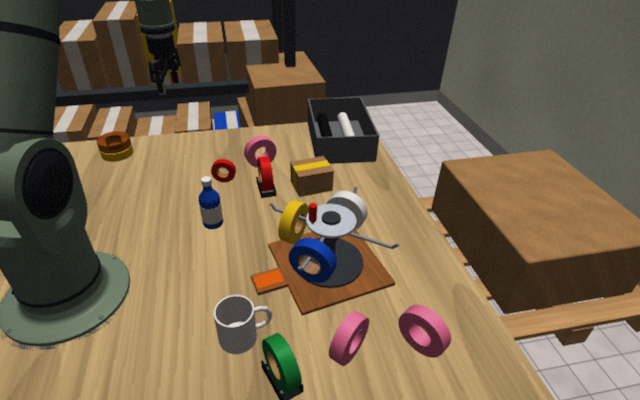

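The top view shows the axis at about (344,188). The empty hook points up-right to (378,146), roughly away from the robot. The orange mark is at (352,252), the knob at (348,203), and the large red roll in its black cradle at (214,240). The smaller red roll at (188,287) is a decoy. The side view confirms this layout.

```bash
cat > h.py <<'E'
from workcell import *
import cv2,numpy as np
def ray(c,u,v,z):
    T=c["cam_to_world"]; d=T[:3,:3]@np.array([(u-c["cx"])/c["fx"],-(v-c["cy"])/c["fy"],-1.]); o=T[:3,3]
    return o+d*((z-o[2])/d[2])
def cloud(c):
    v,u=np.mgrid[:400,:640]; r=c["range_z"]
    P=np.stack([(u-c["cx"])/c["fx"]*r,-(v-c["cy"])/c["fy"]*r,-r],-1)
    T=c["cam_to_world"]; return P@T[:3,:3].T+T[:3,3]
def hsvmask(c,lo,hi): 
    m=cv2.inRange(cv2.cvtColor(c["image"],cv2.COLOR_BGR2HSV),np.array(lo),np.array(hi)); m[c["range_z"]<=0]=0; return m
def blobs(m,amin=15):
    n,l,s,ce=cv2.connectedComponentsWithStats(m); return [(s[i],ce[i],l==i) for i in range(1,n) if s[i][4]>=amin]
E
python3 - <<'E'
from h import *
cols=dict(red=((0,150,60),(5,255,255)),red2=((174,150,60),(180,255,255)),orange=((7,190,120),(14,255,255)),yellow=((20,150,100),(32,255,255)),blue=((105,150,60),(125,255,255)),green=((50,120,40),(80,255,255)))
for n in("top","side"):
    c=dict(np.load(f"{n}0.npz")); P=cloud(c)
    for k,(lo,hi) in cols.items():
        for s,ce,m in blobs(hsvmask(c,lo,hi)):
            p=P[m]
            print(n,k,s[4],ce.round(1),"med",np.median(p,0).round(),"lo",np.percentile(p,2,axis=0).round(),"hi",np.percentile(p,98,axis=0).round())
    # points at disc height, near axis
    m=(abs(P[...,2]-150)<5)&(np.hypot(P[...,0]-560,P[...,1]-10)<150)
    p=P[m]; print("disc",m.sum(),np.median(p,0).round(1),np.percentile(p,[2,98],axis=0).round(1))
E
```

```text
top red 33 [348.5 201.9] med [568. -29. 201.] lo [561. -34. 193.] hi [575. -22. 204.]
top red 433 [212.8 238.1] med [499. 320. 101.] lo [484. 279.  63.] hi [515. 370. 110.]
top red 245 [186.2 285.7] med [380. 396.  67.] lo [343. 384.  42.] hi [411. 411.  75.]
top red 114 [585.  397.2] med [  77. -611.   89.] lo [  72. -643.   70.] hi [  82. -587.   94.]
top yellow 366 [216.9 187.9] med [639. 318.  75.] lo [588. 302.  71.] hi [690. 335.  79.]
top yellow 427 [321.5 218.6] med [536.  36. 150.] lo [505.  -3. 125.] hi [570.  76. 158.]
top blue 392 [372.7 213.1] med [546. -93. 149.] lo [ 512. -127.  118.] hi [588. -64. 157.]
top blue 176 [265.2 299.3] med [342. 182. 102.] lo [313. 168.  92.] hi [360. 212. 113.]
top green 412 [445.  251.2] med [ 449. -285.  101.] lo [ 427. -336.   62.] hi [ 473. -251.  110.]
disc 1987 [603.3  -9.4 150. ] [[ 521.6 -111.8  145.7]
 [ 689.2   68.3  154.7]]
side red 307 [265.7 171.4] med [500. 292.  90.] lo [485. 274.  35.] hi [515. 343. 109.]
side red 277 [223.3 168.8] med [379. 389.  54.] lo [344. 379.   1.] hi [410. 519.  74.]
side red 102 [312.1 211.1] med [
[... 542 characters left out ...]
. 320.  75.] lo [588. 301.  71.] hi [694. 344.  77.]
side yellow 387 [289.3 213.8] med [524.  16. 146.] lo [500.  -7.  -2.] hi [570. 252. 156.]
side blue 32 [237.8 118.2] med [ 471. 1678. -417.] lo [ 465. 1567. -694.] hi [ 482. 2360. -410.]
side blue 187 [219.9 120.3] med [ 361. 1665. -417.] lo [ 328. 1563. -696.] hi [ 394. 2367. -408.]
side blue 249 [208.6 196.2] med [337. 178. 103.] lo [313. 165.  90.] hi [359. 191. 130.]
side blue 499 [318.4 249.4] med [ 568. -112.  148.] lo [ 522. -139.   77.] hi [600. -36. 156.]
side green 959 [284.1 359.3] med [ 458. -324.   99.] lo [ 431. -353.   59.] hi [ 479. -268.  109.]
disc 1773 [602.4 -35.4 149.6] [[ 521.6 -120.7  145.4]
 [ 688.5   61.1  154.7]]
```

```bash
python3 - <<'E'
from h import *
cs={n:dict(np.load(f"{n}0.npz")) for n in("top","side")}
Ps={n:cloud(c) for n,c in cs.items()}
def line(p): # direction & centre from minAreaRect of xy
    (c,wh,a)=cv2.minAreaRect(p[:,:2].astype(np.float32)); return np.round(c,1),np.round(wh,1),round(a,1)
for n,c in cs.items():
    P=Ps[n]; hsv=cv2.cvtColor(c["image"],cv2.COLOR_BGR2HSV)
    m=(abs(P[...,2]-150)<4)&(np.hypot(P[...,0]-605,P[...,1]+18)<72)&(hsv[...,1]<40)
    b=max(blobs(m.astype(np.uint8)),key=lambda b:b[0][4]); p=P[b[2]]
    print(n,"disc",b[0][4],cv2.minEnclosingCircle(p[:,:2].astype(np.float32)),np.median(p,0))
    om=hsvmask(c,(5,150,100),(16,255,255))>0
    m=om&(abs(P[...,2]-12)<5)&(np.hypot(P[...,0]-459,P[...,1]+50)<60); 
    print(n,"orange",m.sum(),line(P[m]))
    m=(P[...,2]>8)&(P[...,2]<17)&(np.hypot(P[...,0]-605,P[...,1]+18)<175)&~om
    bs=max(blobs(m.astype(np.uint8)),key=lambda b:b[0][4]); print(n,"board",bs[0][4],line(P[bs[2]]))
    for k,(lo,hi),c0,zm in(("yellow",((20,130,80),(32,255,255)),(536,36),140),("blue",((105,130,50),(125,255,255)),(550,-95),140),("red",((0,140,50),(5,255,255)),(499,320),92)):
        m=(hsvmask(c,lo,hi)>0)&(P[...,2]>zm)&(np.hypot(P[...,0]-c0[0],P[...,1]-c0[1])<70)
        print(n,k,m.sum(),line(P[m]))
    m=(hsv[...,1]<40)&(P[...,2]>118)&(P[...,2]<142)&(np.hypot(P[...,0]-605,P[...,1]+18)>95)&(np.hypot(P[...,0]-605,P[...,1]+18)<180)
    for s,ce,mm in blobs(m.astype(np.uint8),8):
        q=P[mm]; print("  hook",s[4],ce.round(),q.mean(0).round(1))
E
```

```text
top disc 1223 ((613.1958618164062, -22.688751220703125), 57.890052795410156) [614.64621413 -19.05200185 149.52347856]
top orange 363 (array([469.5, -50.4]), array([86.9, 46.3]), 11.7)
top board 948 (array([490.9, -45.9]), array([111.3, 238.8]), 11.5)
top yellow 343 (array([536.6,  36.7]), array([80.9, 30.5]), 51.4)
top blue 303 (array([553.3, -98.8]), array([28. , 79.6]), 51.6)
top red 321 (array([499.5, 327.1]), array([29.5, 79.2]), 3.3)
  hook 73 [370. 154.] [710.7 -98.6 129.2]
  hook 45 [300. 159.] [698.4  87.1 130.1]
  hook 39 [323. 157.] [703.6  27.9 133.8]
  hook 59 [303. 181.] [640.4  81.6 131.4]
  hook 50 [387. 221.] [ 528.5 -131.8  130.8]
  hook 47 [312. 232.] [506.1  60.1 129.4]
side disc 1028 ((615.169677734375, -25.453155517578125), 59.16440200805664) [617.07147934 -39.60467103 149.23662806]
side orange 752 (array([471. , -48.4]), array([95.5, 89.2]), 11.8)
side board 84 (array([645.1, -91. ]), array([100.6,  24.5]), 32.5)
side yellow 275 (array([536.4,  32.4]), array([71.5, 30.6]), 51.2)
side blue 430 (array([ 554.9, -102. ]), array([33.7, 73.8]), 51.8)
side red 145 (array([500.5, 321.2]), array([29.4, 70.4]), 3.0)
  hook 15 [355. 190.] [707.2  95.6 133.5]
  hook 9 [333. 196.] [644.6  80.2 135.2]
  hook 93 [362. 209.] [703.6  23.  129.8]
  hook 33 [276. 208.] [498.6  63.6 130.3]
  hook 89 [381. 243.] [ 710.4 -100.6  128.6]
  hook 57 [305. 263.] [ 533.1 -130.   130.2]
```

```bash
cat >> h.py <<'E'
A=np.array([613.5,-22.5]); YAW=np.radians(11.5); H0=np.radians(-38.4); TGT=np.radians(-168.5)
def R(a): c,s=np.cos(a),np.sin(a); return np.array([[c,s,0],[s,-c,0],[0,0,-1.]])
def kn(th,z): return np.array([A[0]+45*np.cos(th),A[1]+45*np.sin(th),z])
E
python3 - <<'E'
from h import *
k0=H0-np.radians(135); D=TGT-H0
for a in range(-180,180,30):
    out=[]
    for f in(0,.5,1):
        q=inverse_kinematics(kn(k0+f*D,166),R(np.radians(a)+f*D)); out.append(None if q is None else q[[0,4,6]].round(2))
    print(a,out)
for a in(3.2,183.2,93.2,-86.8):
  for z in(90,200):
    q=inverse_kinematics(np.array([499.5,322,z]),R(np.radians(a))); print("roll",a,z,q if q is None else q.round(2))
for r in(122,230):
  f=np.array([-np.cos(YAW),-np.sin(YAW)]); 
  for a in(101.5,-78.5):
    q=inverse_kinematics(np.r_[A+f*r,160],R(np.radians(a))); print("hang",a,r,q if q is None else q.round(2))
E
```

```text
-180 [array([-0.15, -0.09,  1.6 ]), array([-0.38, -0.27,  0.55]), array([-0.52, -0.5 , -0.39])]
-150 [array([-0.07, -0.01,  2.05]), array([-0.29, -0.17,  0.98]), array([-0.46, -0.42,  0.06])]
-120 [array([0.04, 0.09, 2.48]), array([-0.21, -0.08,  1.43]), array([-0.38, -0.31,  0.49])]
-90 [array([-0.77, -0.96, -2.32]), array([-0.11,  0.02,  1.86]), array([-0.29, -0.2 ,  0.92])]
-60 [array([-0.77, -0.96, -1.8 ]), array([-0.02,  0.1 ,  2.31]), array([-0.21, -0.11,  1.37])]
-30 [array([-0.77, -0.96, -1.27]), array([0.64, 0.9 , 2.2 ]), array([-0.1 ,  0.01,  1.79])]
0 [array([-0.52, -0.5 , -1.17]), array([-0.82, -0.97, -1.98]), array([-0.03,  0.1 ,  2.24])]
30 [array([-0.52, -0.49, -0.65]), array([-0.82, -0.97, -1.45]), array([0.6 , 0.94, 2.15])]
60 [array([-0.46, -0.42, -0.19]), array([-0.58, -0.5 , -1.33]), array([-0.76, -1.  , -2.1 ])]
90 [array([-0.39, -0.34,  0.26]), array([-0.58, -0.5 , -0.81]), array([-0.76, -1.  , -1.58])]
120 [array([-0.3 , -0.24,  0.69]), array([-0.53, -0.44, -0.34]), array([-0.55, -0.55, -1.4 ])]
150 [array([-0.22, -0.16,  1.14]), array([-0.47, -0.37,  0.11]), array([-0.55, -0.55, -0.88])]
roll 3.2 90 [-1.03  0.73  0.54  1.81 -0.53  0.74 -1.72]
roll 3.2 200 [-1.1   0.59  0.63  1.74 -0.42  0.95 -1.81]
roll 183.2 90 [-0.61  0.65 -0.09  1.79  0.09  0.7   0.88]
roll 183.2 200 [-0.61  0.51 -0.08  1.71  0.05  0.92  0.91]
roll 93.2 90 [-0.81  0.67  0.2   1.8  -0.19  0.69 -0.45]
roll 93.2 200 [-0.86  0.52  0.27  1.73 -0.17  0.91 -0.47]
roll -86.8 90 [-0.36  0.69 -0.45  1.78  0.4   0.77  2.18]
roll -86.8 200 [-0.36  0.54 -0.44  1.7   0.27  0.97  2.29]
hang 101.5 122 [-0.35  0.45  0.43  2.02 -0.28  0.72  0.45]
hang -78.5 122 [-0.8   0.81  1.23  2.04 -0.94  1.01 -2.03]
hang 101.5 230 [-0.38  0.31  0.49  2.26 -0.25  0.62  0.49]
hang -78.5 230 [-0.85  0.62  1.24  2.28 -0.84  0.83 -1.98]
```

```bash
python3 - <<'E'
from h import *
k0=H0-np.radians(135); D=TGT-H0; a0=-np.pi
movep(np.array([450,350,300.]),R(a0)); 
movep(kn(k0,270),R(a0)); print(read_state()["time"])
movel(kn(k0,166),guard=15); print(read_state()["eef_pos"])
clamp(); s=read_state(); print(s["finger_gap"],s["ft_force"],s["time"])
N=13;mx=0
for i in range(1,N+1):
    f=i/N; movel(kn(k0+f*D,166),R(a0+f*D),max_speed=25)
    mx=max(mx,np.linalg.norm(read_state()["ft_force"]))
s=read_state(); print("maxF",mx,s["finger_gap"],s["time"],s["eef_pos"])
open_gripper(); movel(kn(k0+D,290)); 
movep(np.array([480,200,300.]),R(np.radians(93.2))); print(read_state()["time"])
for n in("top","side"):
    c=camera(n); cv2.imwrite(f"pics/{n}1.png",c["image"]); np.savez(f"{n}1.npz",**c)
c=dict(np.load("top1.npz")); P=cloud(c); hsv=cv2.cvtColor(c["image"],cv2.COLOR_BGR2HSV)
r=np.hypot(P[...,0]-A[0],P[...,1]-A[1])
m=(hsv[...,1]<40)&(P[...,2]>118)&(P[...,2]<142)&(r>95)&(r<180)
for s,ce,mm in blobs(m.astype(np.uint8),8):
    q=P[mm].mean(0); print("hook",s[4],ce.round(),q.round(1),np.degrees(np.arctan2(q[1]-A[1],q[0]-A[0])))
E
```

```text
2.775
[569.24668612 -27.47721604 166.74327459]
16.34192077579895 [-2.34742079 -1.18364803  4.7491725 ] 4.25
maxF 7.220715158516295 16.808503705587498 10.3167 [638.77261889  14.35981594 166.34537901]
12.925
hook 38 [331. 139.] [752.4   4.4 130.5] 10.969726042277477
hook 36 [376. 167.] [ 671.3 -112.   135.7] -57.16611878078451
hook 45 [395. 179.] [ 639.8 -159.3  130.6] -79.1052516967079
hook 75 [383. 197.] [ 590.3 -126.3  131.6] -102.62113090575504
hook 53 [292. 201.] [586.6 111.2 130.4] 101.36397948894266
hook 61 [355. 237.] [490.  -47.1 129.6] -168.71687106026886
```

View pics/top1.png

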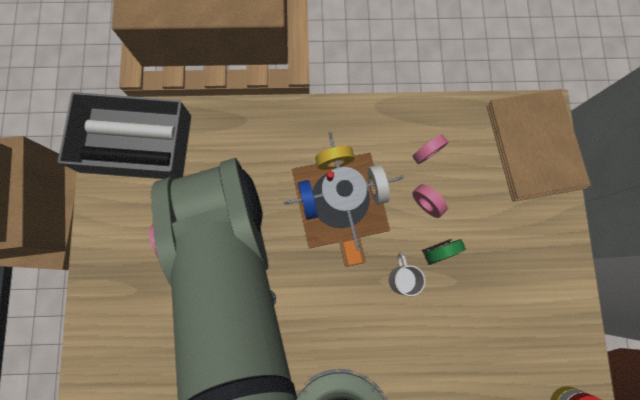

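The carousel turned and its empty hook, with its tip at about (357,246), now points to the orange mark. The other rolls still hang. Next is the red roll.

```bash
python3 - <<'E'
from h import *
a=np.radians(93.2); f=np.array([-np.cos(YAW),-np.sin(YAW)]); b=np.radians(101.5)
movep(np.array([499.5,327,200]),R(a)); 
print(movel(np.array([499.5,327,88]),guard=12)); print(read_state()["eef_pos"])
clamp(); s=read_state(); print(s["finger_gap"],s["ft_force"],s["gripper_force"])
movel(np.array([499.5,327,265]))
s=read_state(); print(s["finger_gap"],s["ft_force"],s["time"])
movep(np.r_[A+f*200,265],R(b)); movel(np.r_[A+f*200,158]); wait(.3)
s=read_state(); print(s["finger_gap"],s["ft_force"],s["time"],s["eef_pos"])
for n in("top","side"):
    c=camera(n); cv2.imwrite(f"pics/{n}2.png",c["image"]); np.savez(f"{n}2.npz",**c)
    P=cloud(c); g=s["eef_pos"]
    m=((hsvmask(c,(0,140,40),(5,255,255))|hsvmask(c,(174,140,40),(180,255,255)))>0)&(np.hypot(P[...,0]-g[0],P[...,1]-g[1])<90)
    p=P[m]; q=p-np.r_[A,0]; u=np.c_[q[:,:2]@f,q[:,:2]@[-f[1],f[0]],q[:,2]]
    print(n,m.sum(),np.percentile(u,[1,50,99],axis=0).round(1).tolist())
E
```

```text
False
[500.06876576 327.10004942  89.00336584]
28.891962279955983 [-1.44587031 -0.5606525   7.13743152] 58.71894904441433
29.01066817094807 [-0.11425456 -0.01799805 -1.55023619] 16.5
28.674524350095115 [-0.20538154 -0.36960693 -1.38656785] 19.1417 [417.7468751  -62.22339935 158.39343472]
top 84 [[186.4, -71.4, 136.6], [197.7, -46.5, 154.9], [211.8, -36.9, 490.1]]
side 717 [[185.3, -25.8, 88.0], [201.5, 33.7, 160.0], [214.7, 51.8, 189.1]]
```

View pics/side2.png

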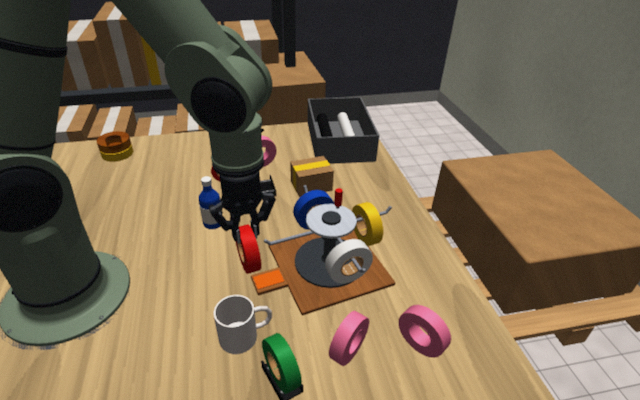

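```bash
python3 - <<'E'
from h import *
c=dict(np.load("side2.npz")); P=cloud(c); f=np.array([-np.cos(YAW),-np.sin(YAW)])
cv2.imwrite("pics/crop2.png",cv2.resize(c["image"][170:300,190:330],None,fx=5,fy=4.6,interpolation=cv2.INTER_CUBIC))
q=P-np.r_[A,0]; rad=q[...,:2]@f; lat=q[...,:2]@np.array([-f[1],f[0]]); z=P[...,2]
red=((hsvmask(c,(0,140,40),(5,255,255))|hsvmask(c,(174,140,40),(180,255,255)))>0)&(rad>170)&(rad<230)&(abs(lat)<80)
bs=blobs(red.astype(np.uint8),8)
for s,ce,m in bs: print(s,ce.round(),[np.percentile(x[m],[1,50,99]).round() for x in(rad,lat,z)])
m=max(bs,key=lambda b:b[0][4])[2]
for z0 in range(70,200,8):
    k=m&(z>=z0)&(z<z0+8)
    if k.sum(): print(z0,k.sum(),lat[k].min().round(),lat[k].max().round(),rad[k].min().round(),rad[k].max().round())
E
```

```text
[238 225  23  48 713] [249. 249.] [array([185., 201., 215.]), array([-25.,  34.,  52.]), array([ 88., 160., 184.])]
78 7 -6.0 19.0 213.0 214.0
86 6 -1.0 29.0 214.0 214.0
94 7 8.0 38.0 214.0 214.0
102 23 18.0 50.0 189.0 214.0
110 30 28.0 51.0 187.0 214.0
118 39 31.0 53.0 187.0 214.0
126 45 26.0 53.0 187.0 214.0
134 51 27.0 52.0 188.0 214.0
142 59 22.0 50.0 186.0 214.0
150 70 10.0 48.0 186.0 214.0
158 86 -34.0 42.0 186.0 214.0
166 129 -32.0 35.0 185.0 215.0
174 151 -21.0 24.0 184.0 215.0
182 5 1.0 13.0 185.0 215.0
190 3 5.0 12.0 213.0 215.0
198 1 13.0 13.0 217.0 217.0
```

View pics/crop2.png

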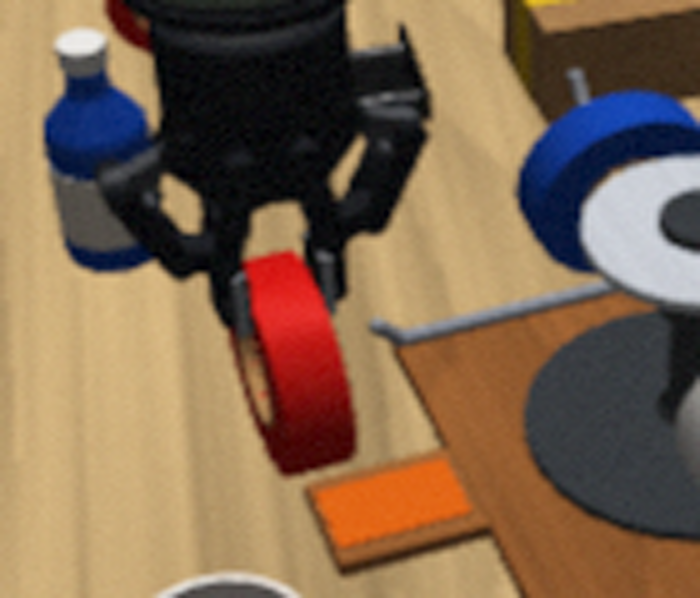

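The roll hangs true in the grip: its centre is at radius 200, height 127, with no lateral offset. The view shows the hook tip at crop (380,328), level with the bore. Next I slide it on.

```bash
python3 - <<'E'
from h import *
f=np.array([-np.cos(YAW),-np.sin(YAW)])
g=movel(np.r_[A+f*124,158],max_speed=60,guard=8); s=read_state(); print(g,s["eef_pos"],s["ft_force"],s["time"])
if not g:
    g=movel(np.r_[A+f*124,134],max_speed=25,guard=5); s=read_state(); print(g,s["eef_pos"],s["ft_force"])
    if s["eef_pos"][2]<140:
        wait(.4); open_gripper(); wait(.3); print(read_state()["ft_force"])
        print(movel(np.r_[A+f*124,300],max_speed=120,guard=10))
        movep(np.array([300,350,320.]),R(np.radians(101.5))); wait(.5)
for n in("top","side"):
    c=camera(n); cv2.imwrite(f"pics/{n}3.png",c["image"]); np.savez(f"{n}3.npz",**c)
    P=cloud(c); q=P-np.r_[A,0]; rad=q[...,:2]@f; lat=q[...,:2]@np.array([-f[1],f[0]])
    m=((hsvmask(c,(0,140,40),(5,255,255))|hsvmask(c,(174,140,40),(180,255,255)))>0)&(rad>70)&(rad<230)&(abs(lat)<80)
    print(n,m.sum(),[np.percentile(x[m],[2,50,98]).round() for x in(rad,lat,P[...,2])], cv2.minAreaRect(P[m&(P[...,2]>135)][:,:2].astype(np.float32)))
print(read_state()["time"])
E
```

```text
False [491.73393724 -47.28210824 158.04431527] [ 0.32951554  0.40149437 -1.88248642] 20.6583
True [491.89867972 -47.28382108 135.85133926] [-1.27693714 -0.26198381  9.85628819]
[ 0.39798218 -0.20004203 -0.4782097 ]
False
top 474 [array([110., 125., 139.]), array([-49.,  -6.,  45.]), array([116., 149., 157.])] ((491.61590576171875, -45.37058639526367), (29.98276710510254, 84.83614349365234), 11.986600875854492)
side 773 [array([111., 130., 139.]), array([-35.,  30.,  53.]), array([ 67., 135., 156.])] ((492.369384765625, -52.0340576171875), (29.228654861450195, 79.53898620605469), 12.433083534240723)
26.5167
```

View pics/side3.png

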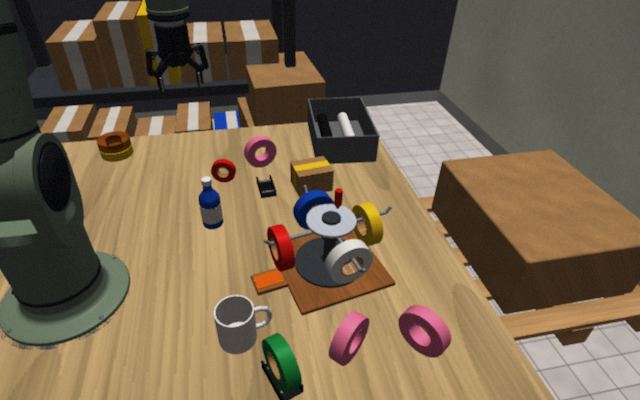

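The red roll hangs on the front hook at (280,246). Its centre is at radius 125, 28 mm out from its seat, and its bore lies along the bar. The other rolls and the bystanders are where they were.

```bash
python3 -c "
from workcell import *
print(finish_job())"
```

```text
the job is handed in; nothing more can be done
None
```

I turned the empty hook to the front mark, hung the red roll on it and let go, then handed the job in at about 27 s; the hand-in call gave no verdict, but the last camera check showed the roll 28 mm from its seat (limit 42 mm).

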